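# Third hand for the flask clamp on a hotplate stirrer

## Task

Fit the flask clamp to the upright rod of the hotplate stirrer: hook its boss round the rod, set it level on top of the stop collar with its jaws pointing over the middle of the hotplate, and push the boss's V squarely against the rod with a steady 10 newtons or so. I will tighten the thumbscrew, so keep that push for at least three seconds and finish still gripping the clamp and pressing it: do not let go. Leave the other things on the bench as they stand.

Things in the scene. Friction and masses are not known exactly. Their poses are not given: they have to be found in the camera images.
- clamp: flask clamp of bare cast metal, 0.32 kg or so, 257 mm long, lying level on its flat underside left or right of the stirrer, the way up it is to sit on the collar. Origin: on the underside, on the axis of a rod seated in the V; z up, x along the stem from the jaws to the thumbscrew. Boss: x -24 to 36 mm, y -19 to 14 mm, 44 mm tall; black screw knob to x = 60 mm; jaws end at x = -199 mm
- clamp_mouth (a point): in the mouth of the boss (clamp x 9.5, y 14, z 22 mm). The boss is a hook, open above, below and to +y. Mouth 21 mm wide, from the lips of the V (x = -1 mm) to the screw tip (x = 20 mm); wall opposite at y = -11 mm. The rod enters sideways, its axis at x 5 to 14 mm, until it is at y = 0
- clamp_v (a point): seat of the rod in the boss: rod axis when seated, clamp x = y = 0, 22 mm above the underside. The V (120 degrees) is on the stem side, facing the screw: with the rod in the hook, pushing the clamp along its own +x (by 9.5 mm from mid-mouth) seats the V on the rod and centres it
- clamp_stem (a point): where to grip the stem: 70 mm from the seated rod's axis on the jaw side, centre of the section, 24 mm above the underside, within 20 mm of the centre of mass. The stem is straight and flat-sided, 12 mm wide (clamp y), 16 mm tall, free from x = -24 to -113 mm; then come the jaw head and two flat cork-lined jaws 34 mm tall, up to 66 mm wide over all
- clamp_jaws (a point): middle between the clamp's two jaws, 160 mm from the rod axis, 17 mm above the underside
- stirrer: white hotplate stirrer fixed on the bench, 300 x 180 mm, housing 75 mm high, two black knobs on its front (-x) end. Origin on the bench under the middle of its round plate; x from the knobs towards the rod
- plate_centre (a point): middle of the top of the stirrer's round aluminium plate (140 mm across), 94 mm above the bench
- rod: bright steel support rod, 12 mm in diameter, standing upright and rigid at the rear of the stirrer, 160 mm behind the plate's middle. Origin on its axis at its foot, 75 mm above the bench; its top is 360 mm above the bench
- collar: dark steel stop collar, 32 mm in diameter and 14 mm thick, fixed on the rod; its height differs from day to day (top 165 to 225 mm above the bench). Origin at the middle of its top face, on the rod axis: the clamp's origin comes here
- ring_support: bystander: dark iron support ring (90 mm ring on a stem with a small boss, 227 mm long), lying on the other side of the stirrer from the clamp
- wash_bottle: bystander: white wash bottle with a bent spout, 215 mm tall, 74 mm wide, at the back
- carton: bystander: dark red carton, 60 x 110 x 40 mm
- vial0: bystander: small vial, 22 mm wide, 39 mm tall
- vial1: bystander: a second such vial
- vial2: bystander: a third such vial
- beaker: bystander: beaker, 70 mm wide, 90 mm tall
- jar: bystander: white jar with black cap, 60 mm wide, 85 mm tall

How it is judged:
On the way:
1. the clamp, gripped, level on the collar with its jaws over the plate, is pressed against the rod with 5 to 18 N steadily for 2 s (contact force between clamp and rod between 5 and 18 N and z of clamp in the frame of collar between -0.003 and 0.003 m and horizontal distance between clamp and rod below 0.003 m and horizontal distance between clamp_jaws and plate_centre below 0.025 m and angle between clamp's own z axis and vertical below 0.08 rad and linear speed of clamp below 0.01 m/s and contact force between the fingers and clamp above 3 N), for 2 s.
At the end, for the whole second after the job is handed in: Gripper holding the clamp (over 3 N), at rest, level within 0.08 rad; boss underside within 3 mm of the collar top; rod axis within 3 mm of its seat in the V; jaw middle within 25 mm of the plate middle from above; clamp pressing the rod with 5 to 18 N (all of step 1); the arm keeps its last pose, push and grip.
It fails at once if another thing on the bench is moved by more than 30 mm or tipped (distance of any of ring_support, wash_bottle, carton, vial0, vial1, vial2, beaker, jar from where it was at the start of the episode above 0.03 m or angle between any of ring_support, wash_bottle, carton, vial0, vial1, vial2, beaker, jar's own z axis and vertical above 0.5 rad).
It also fails if it takes over 51 s, if anything falls off the work surface, if the arm or the gripper's body presses on something with over 40 N, if the wrist force passes 120 N, or if a joint passes its speed limit or range.

## Robot

A 6-joint arm with a two-finger parallel gripper is mounted at the origin on the work surface. World frame = base frame: x ahead of the robot, y to its left, z up, the work surface at z = 0. Lengths are in m, angles in rad, forces in N, time in s.
With the tool pointing down it reaches from about 0.275 to 0.825 m from the base axis. Payload 4.9 kg.
Tool frame: the origin (TCP) lies at the centre of the arm's flange, where the gripper is bolted on; the fingertips stand 173 mm ahead of it and the grasp point (between the pads) lies 155 mm ahead of it; z points along the fingers, y is the line along which they close (so a half turn about z gives the same grasp; the last joint's range is limited). The gripper opens to 85 mm and grips with 20 to 120 N. Pads are 22 mm wide; open, the fingers measure 114 mm over their backs; the gripper's body (76 mm by 85 mm) begins 54 mm behind the grasp point. The pads swing forward as they close: fully open they stand 13 mm farther back than shut.
Start: joints at [-1.245, 0.326, -0.193, 1.052, 0, 1.437], TCP at [0.244, -0.493, 0.405] pointing down, gripper open.
Joint ranges: [-2.65, 2.65], [-0.97, 1.79], [-1.3, 1.35], [-1.93, 2.1], [-1.47, 1.37], [-3.14, 3.14]. Speed limits (rad/s): [2.57, 2.57, 3.14, 3.14, 3.14, 3.14].

## Interface

Orientations are given as a unit quaternion [w, x, y, z].
In Python, from station import get_state, capture, job_done, spot_in, cut_out gives the robot as it stands.
- The arm moves only by the shell command python3 -m jog 'ROWS' [FORCE]. ROWS is a JSON object of lists of equal length, an entry for each row: "delta_pos": the shift along the tool's x, y, z in cm, a list of three; "twist": the turn about the tool's z in degrees; "fingers": the finger opening in cm, from 0 to 8.54. A call has 1 to 10 rows; each row is the pose to reach, as a shift and turn from the pose commanded when the call began, along the tool's axes at that moment; what a row does not reach only later rows make up. A row lasts 1/12 s, in which the tool goes at most 41.7 mm and 7.16 degrees, less where a joint would pass 70% of its speed; a pose out of reach is approached as far as the arm can. A call with a gripper value outside its range is refused whole. The fingers move at their own pace and stop on an object; FORCE is the grip in N (left out, the last holds). Time passes only in rows, so rows that repeat a pose let the fingers close. It gives the time, the measured TCP pose, the force, the opening and the grip force at its end, in the units of the state.
- get_state(): the state, without advancing time (a new reading comes with each control period).
- capture(name): name is "scene" or "top" or "wrist"; returns a dict with "frame" (384x512x3 uint8, blue, green, red), "fx", "fy", "cx", "cy" (pixels), "R" (3x3) and "t" (3): a world point X has camera coordinates R X + t. Camera axes: x right, y down, z forward; pixel columns grow to the right and rows downward; lengths in m; the calibration is good to about 2 mm. The wrist camera is an equidistant fisheye: a pixel r from the principal point sees the ray r / f radians off the axis. A picture is of the moment at which its call begins. There is no depth.
- job_done(): hands the job in; it is judged then, once.
Trained networks look in the newest picture that a camera, given by its name, has taken for a name from the list of things; names that differ only in an ending like _2 or _b are one class to them, and where a whole thing is asked for, a point or a joint stands for the part that bears it (a point fixed in the world has none). Each returns a list of dicts, best first, with "conf" (0 to 1); they miss things now and then, are a little off and sometimes report something else, mostly with a low value. They report only what shows in the picture. A call takes as long as a camera call.
- spot_in(name, camera): "xyz" ([x, y, z] in m, in world coordinates, good to about 4 mm: the middle of the surface that is visible of it).
- cut_out(name, camera): "region" (384x512 bool, what is visible of it).
The state is a dict: "time": time; "qpos": joint angles; "joint_velocities": joint speeds; "joint_torque": joint torques, N m; "ee_pos": TCP position; "tool_rot": TCP orientation; "force": force on the tool from outside, world axes, zero at the start; "moment": the same for the moment, N m; "gripper_width": finger opening in m; "gripper_force": force on a finger pad.
Only numpy, scipy, OpenCV 4.12 (cv2) and the standard library are available. Lean on these libraries where they do the work, as an engineer would, in place of code of your own. Each camera call takes 0.05 s, during which the arm holds its last target. There are 200 camera calls.

## Working session

There is one attempt and no reset: what is moved stays moved. The work goes in short steps, Python scripts to look and compute and a shell command to move; the robot and the scene stay as the last step left them, time stands still between calls to the robot, and variables do not carry over. Pictures are saved under pics/ and viewed, at most 10 in all, crops included, and the job is handed in when it is done.

```bash
mkdir -p pics; ls
python3 - <<'E'
from station import *
import cv2,numpy as np
s=get_state();print(s)
for c in("scene","top"):
    d=capture(c);cv2.imwrite(f"pics/{c}0.png",d["frame"]);print(c,d["fx"],d["cx"],d["cy"],np.round(d["R"],3).tolist(),np.round(d["t"],3))
    for n in["clamp","clamp_mouth","clamp_v","clamp_stem","clamp_jaws","stirrer","plate_centre","rod","collar","ring_support","wash_bottle","carton","vial0","beaker","jar"]:
        print(n,[(np.round(r["xyz"],3).tolist(),round(r["conf"],2)) for r in spot_in(n,c)[:4]])
E
```

```text
pics
{'time': 0.0, 'qpos': array([-1.24519265e+00,  3.26990702e-01, -1.93631380e-01,  1.05202153e+00,
       -1.31478910e-05,  1.43660204e+00]), 'joint_velocities': array([-0.00014631,  0.00060371,  0.00033789, -0.00128128, -0.00106695,
       -0.00015178]), 'joint_torque': array([-2.21161181e-04, -4.43400800e+01,  2.62439096e+01,  1.54901220e-02,
       -6.86517910e-05,  6.33475608e-06]), 'ee_pos': array([ 0.24398557, -0.49258269,  0.40385805]), 'tool_rot': array([-9.18786353e-04,  9.73689003e-01,  2.27879074e-01, -9.48057866e-05]), 'force': array([-0.33827973,  0.48963105, -0.23899887]), 'moment': array([-0.02886882,  0.00344488, -0.02818009]), 'gripper_force': 0.0, 'gripper_width': 0.08527659808317646}
scene 447.9992057325831 257.43699286371043 189.98627102271843 [[-0.399, 0.917, 0.017], [0.691, 0.312, -0.652], [-0.603, -0.248, -0.758]] [ 0.208 -0.318  1.627]
clamp [([0.512, 0.31, 0.033], 0.7)]
clamp_mouth [([0.513, 0.309, 0.035], 0.8)]
clamp_v [([0.512, 0.31, 0.033], 0.7)]
clamp_stem [([0.515, 0.309, 0.034], 0.88)]
clamp_jaws [([0.512, 0.311, 0.032], 0.64)]
stirrer [([0.545, -0.0
[... 803 characters left out ...]
, 0.032], 0.6)]
clamp_jaws [([0.468, 0.298, 0.031], 0.78)]
stirrer [([0.489, -0.03, 0.075], 0.82), ([0.703, 0.265, 0.036], 0.15)]
plate_centre [([0.495, -0.029, 0.076], 0.83), ([0.74, 0.267, 0.036], 0.15)]
rod [([0.622, -0.033, 0.311], 0.43)]
collar [([0.467, 0.298, 0.034], 0.72), ([0.623, -0.034, 0.165], 0.46), ([0.77, 0.022, 0.088], 0.38)]
ring_support [([0.48, -0.317, 0.01], 0.82), ([0.468, 0.3, 0.031], 0.72), ([0.623, -0.035, 0.312], 0.7)]
wash_bottle [([0.747, 0.14, 0.125], 0.61)]
carton [([0.754, -0.196, 0.039], 0.95), ([0.693, 0.3, 0.037], 0.71)]
vial0 [([0.693, 0.3, 0.038], 0.42), ([0.739, 0.265, 0.036], 0.4)]
beaker [([0.71, -0.348, 0.047], 0.96)]
jar [([0.471, 0.301, 0.031], 0.65)]
```

Run:
```python
import cv2,numpy as np
for n in("scene0","top0"):
    i=cv2.imread(f"pics/{n}.png"); cv2.imwrite(f"pics/{n}b.png",cv2.resize(i,(800,600),interpolation=cv2.INTER_CUBIC))
```

```text
(no output)
```

View pics/top0b.png

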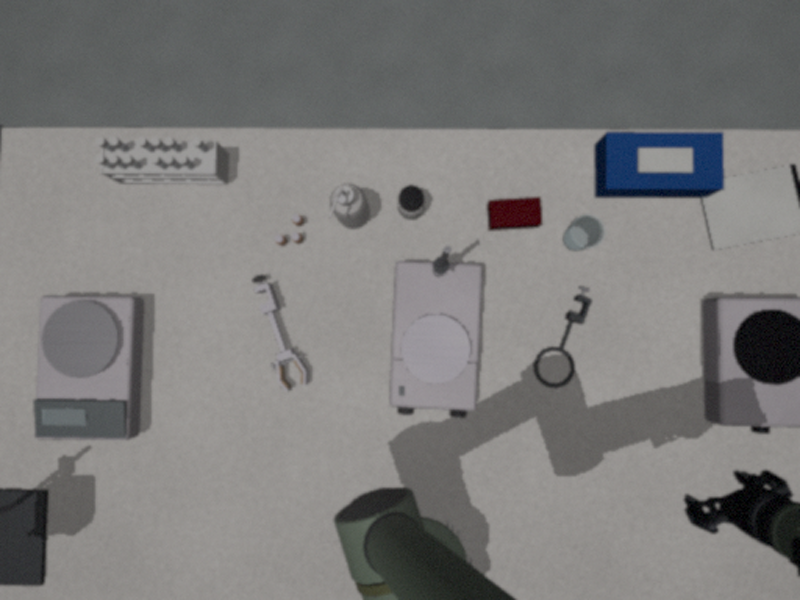

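View pics/scene0b.png

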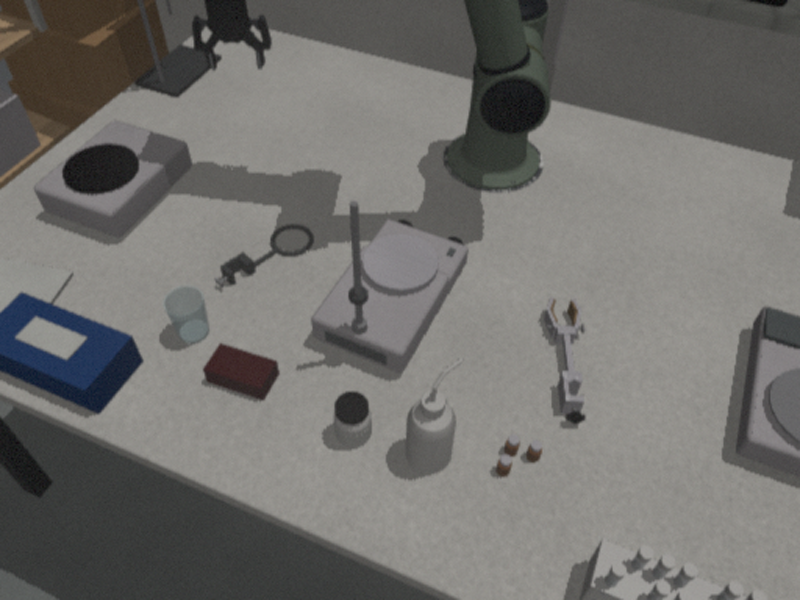

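The top view shows the clamp left of the stirrer (knob about 262,279, jaws 290,375), its mouth facing +y. The rod is at about (443,262), and the ring support is on the right. Next I'll measure from masks and enlarged crops.

```bash
cat > h.py <<'E'
import numpy as np,cv2
from station import *
def plane(d,uv,z):
    uv=np.atleast_2d(np.float64(uv)); r=np.c_[(uv[:,0]-d["cx"])/d["fx"],(uv[:,1]-d["cy"])/d["fy"],np.ones(len(uv))]
    R=np.array(d["R"]);C=-R.T@np.array(d["t"]);w=r@R
    return C+w*((z-C[2])/w[:,2])[:,None]
def proj(d,X):
    c=np.atleast_2d(X)@np.array(d["R"]).T+np.array(d["t"]);return c[:,:2]/c[:,2:]*[d["fx"],d["fy"]]+[d["cx"],d["cy"]]
E
python3 - <<'E'
from h import *
tiles=[]
for c,boxes in(("scene",[(195,120,100,110),(335,185,60,90)]),("top",[(240,140,100,140),(150,165,60,90)])):
    d=capture(c);f=d["frame"]
    for n in("clamp","rod","collar","stirrer","plate_centre"):
        for r in cut_out(n,c)[:2]:
            m=r["region"];v,u=np.nonzero(m);print(c,n,round(r["conf"],2),m.sum(),u.min(),u.max(),v.min(),v.max(),u.mean().round(1),v.mean().round(1))
    for x,y,w,h in boxes:
        t=cv2.resize(f[y:y+h,x:x+w],None,fx=(k:=min(400/w,300/h)),fy=k,interpolation=cv2.INTER_CUBIC);print(c,(x,y),k)
        o=np.zeros((300,400,3),np.uint8);o[:t.shape[0],:t.shape[1]]=t;tiles.append(o)
cv2.imwrite("pics/crops.png",np.vstack([np.hstack(tiles[:2]),np.hstack(tiles[2:])]))
E
```

```text
scene clamp 0.61 932 349 373 191 270 363.1 230.5
scene rod 0.56 363 224 232 128 206 227.6 164.1
scene collar 0.53 102 223 235 183 194 228.7 189.0
scene stirrer 0.63 5760 200 298 129 237 249.1 186.5
scene stirrer 0.54 95 338 346 281 293 341.9 287.1
scene plate_centre 0.74 5961 199 299 128 237 249.1 186.2
scene (195, 120) 2.727272727272727
scene (335, 185) 3.3333333333333335
top clamp 0.69 5334 249 308 158 266 278.3 215.5
top clamp 0.62 720 162 197 176 250 178.7 215.6
top collar 0.55 588 211 236 118 146 223.4 131.6
top stirrer 0.75 5186 249 307 159 266 278.2 215.5
top plate_centre 0.84 5436 249 309 158 266 278.2 215.0
top (240, 140) 2.142857142857143
top (150, 165) 3.3333333333333335
```

View pics/crops.png

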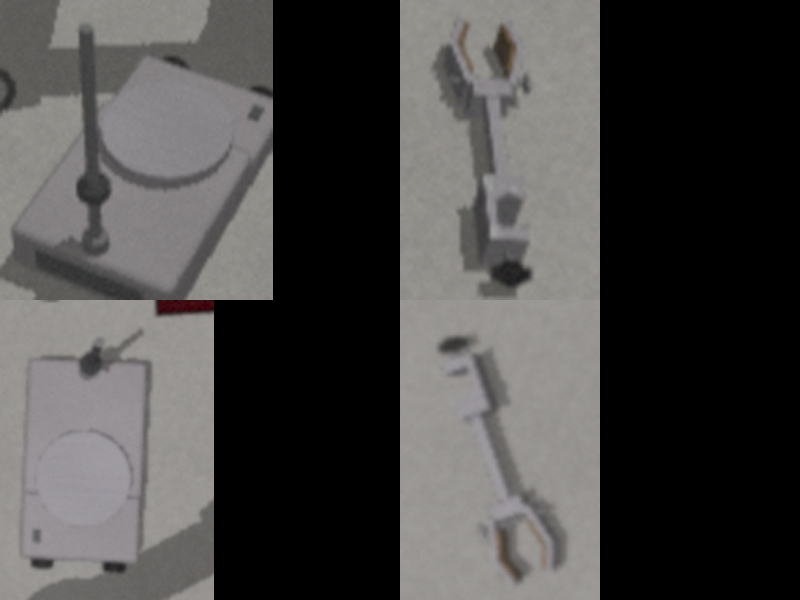

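The crops show the rod top at scene (226.5,130) and top (285.7,159.5), and the collar at scene (229,188.6). The clamp stem runs from top (174,200) to (181.5,224), and its hook opens left (+y).

Run:
```python
from h import *
s=capture("scene");t=capture("top")
print("rod top", plane(s,(226.5,130),.36),plane(t,(285.7,159.6),.36))
print("foot", plane(s,(229.8,209),.08)); print("plate",plane(s,(256.6,168.8),.094),plane(t,(279.2,223),.094))
# refine the plate: cut by ellipse
rod=(plane(s,(226.5,130),.36)[0]+plane(t,(285.7,159.6),.36)[0])/2
a=np.linspace(0,6.28,60)
for h in np.arange(.165,.226,.01):
    P=np.vstack([np.c_[rod[0]+.016*np.cos(a),rod[1]+.016*np.sin(a),0*a+z] for z in(h,h-.014)])
    print(round(h,3),[np.r_[proj(d,P).min(0),proj(d,P).max(0)].round(1).tolist() for d in(s,t)])
g=s["frame"][120:230,226:233].mean(2).mean(1);print(g.round(0).astype(int).tolist())
pts=plane(t,[(174,200.4),(181.5,224.4)],.032);print(pts);e=pts[0]-pts[1];print("yaw",np.degrees(np.arctan2(e[1],e[0])))
print("knob/jaw",plane(t,[(150+57/3.333,165+46/3.333),(150+130/3.333,165+275/3.333)],.025))
cut_out("clamp","top")
for r in cut_out("clamp","top"):
    m=r["region"]
    if 300<m.sum()<1500:
        v,u=np.nonzero(m);q=plane(t,np.c_[u,v],.032)[:,:2];w=np.linalg.svd(q-q.mean(0),full_matrices=0)[2][0];w*=np.sign(w[0]);p=(q-q.mean(0))@w;print(q.mean(0),np.degrees(np.arctan2(w[1],w[0])),p.min(),p.max())
for n in("top","scene"):
    m=[r["region"] for r in cut_out("stirrer",n) if r["region"].sum()>3000][0]
    d=t if n=="top" else s
    print(n,[ (b:=cv2.minAreaRect(plane(d,np.argwhere(m)[:,::-1],.075)[:,:2].astype(np.float32)))])
```

```text
rod top [[ 0.62566407 -0.03606615  0.36      ]] [[ 0.62809849 -0.03553552  0.36      ]]
foot [[ 0.62629285 -0.03700247  0.08      ]]
plate [[ 0.47345304 -0.02573625  0.094     ]] [[ 0.46892086 -0.03298309  0.094     ]]
0.165 [[222.8, 183.7, 235.6, 196.9], [276.0, 164.7, 287.1, 175.9]]
0.175 [[222.6, 181.1, 235.5, 194.3], [276.2, 164.2, 287.3, 175.6]]
0.185 [[222.4, 178.5, 235.4, 191.7], [276.3, 163.7, 287.5, 175.2]]
0.195 [[222.3, 175.8, 235.3, 189.1], [276.4, 163.2, 287.8, 174.9]]
0.205 [[222.1, 173.1, 235.2, 186.5], [276.5, 162.7, 288.0, 174.5]]
0.215 [[221.9, 170.3, 235.2, 183.8], [276.7, 162.2, 288.2, 174.1]]
0.225 [[221.7, 167.5, 235.1, 181.0], [276.8, 161.7, 288.5, 173.7]]
[143, 143, 141, 141, 141, 141, 139, 139, 135, 127, 121, 117, 109, 105, 104, 101, 92, 81, 79, 80, 79, 80, 80, 80, 78, 78, 79, 77, 77, 78, 77, 78, 76, 79, 89, 96, 97, 93, 91, 87, 87, 89, 91, 90, 89, 90, 87, 83, 80, 78, 78, 76, 75, 75, 76, 75, 78, 82, 83, 86, 87, 86, 83, 74, 67, 63, 63, 63, 60, 59, 61, 55, 51, 50, 62, 80, 90, 90, 90, 88, 87, 89, 88, 84, 76, 73, 76, 83, 88, 82, 71, 70, 72, 87, 106, 111, 102, 92, 81, 73, 66, 59, 57, 55, 55, 60, 67, 77, 85, 91]
[[0.53828737 0.3157856  0.032     ]
 [0.45869273 0.28883147 0.032     ]]
yaw 18.708285434358988
knob/jaw [[0.61113226 0.34269621 0.025     ]
 [0.3819614  0.26363347 0.025     ]]
[0.4896618  0.30001913] 18.968657417144243 -0.1160948562014079 0.13978372194548372
top [((0.5052289366722107, -0.030238613486289978), (0.1807042807340622, 0.3453632593154907), 87.91896057128906)]
scene [((0.5063894987106323, -0.0640263706445694), (0.27131715416908264, 0.34006136655807495), 88.46133422851562)]
```

```bash
python3 -m jog '{"delta_pos":[[1.5,-1.5,0],[4,-4,0],[7,-7,0],[10.5,-10.5,0],[14,-14.5,0],[17.5,-18,0],[21,-21.5,0],[24.5,-25,0],[27.5,-28,0],[29,-30,0]],"twist":[-4,-11,-18,-25,-32,-39,-46,-53,-60,-66],"fingers":[8.5,8.5,8.5,8.5,8.5,8.5,8.5,8.5,8.5,8.5]}' 90
cat >> h.py <<'E'
def tool(xy,z,yaw,s=None):
    """print shift (cm, tool axes) and twist (deg) to bring the grasp point to xy,z with tool-x yaw (deg)"""
    from scipy.spatial.transform import Rotation as Ro
    s=s or get_state();R=Ro.from_quat(np.roll(s["tool_rot"],-1)).as_matrix()
    y=np.degrees(np.arctan2(R[1,0],R[0,0]));d=np.array([*xy,z+.155])-s["ee_pos"]
    print("ee",s["ee_pos"].round(4),"yaw",y.round(2),"shift cm",(R.T@d*100).round(2),"twist",((y-yaw+180)%360-180).round(2),"t",round(s["time"],2),"j",s["qpos"].round(2),"F",s["force"].round(1),"w",round(s["gripper_width"],4),"gf",round(s["gripper_force"],1))
E
python3 -c "
from h import *
tool((.4997,.3034),.18,198.8)"
```

```text
time: 3.33
ee_pos: [0.3637, -0.12, 0.4051]
tool_rot: [0.001, 0.691, 0.723, 0.0]
force: [1.1, 0.6, -0.3]
gripper_width: 0.085
gripper_force: 0.0
ee [ 0.3637 -0.12    0.4051] yaw 92.64 shift cm [41.67 15.53  7.  ] twist -106.16 t 3.33 j [-0.51  0.01 -0.58  0.98  0.    1.01] F [ 1.1  0.6 -0.3] w 0.085 gf 0.0
```

```bash
python3 -m jog '{"delta_pos":[[2,1,0],[6,2,0],[10,4,1],[14,5,2],[18,7,3],[22,8,4],[26,9.5,5],[30,11,6],[34,12.5,7],[38,14,7]],"twist":[-7,-14,-21,-28,-35,-42,-49,-56,-63,-70],"fingers":[8.5,8.5,8.5,8.5,8.5,8.5,8.5,8.5,8.5,8.5]}' >/dev/null
python3 -c "
from h import *
tool((.4997,.3034),.18,198.8)"
```

```text
ee [0.4821 0.2496 0.3343] yaw 162.71 shift cm [-0.08  5.66 -0.08] twist -36.09 t 4.17 j [ 0.34  0.37 -0.32  0.88 -0.    0.64] F [-0.2 -0.9  0.1] w 0.0851 gf 0.0
```

```bash
python3 -m jog '{"delta_pos":[[0,1.5,0],[0,4,0],[0,5.7,0],[0,5.7,0],[0,5.7,0],[0,5.7,0],[0,5.7,0]],"twist":[-7,-14,-21,-28,-34,-36,-36],"fingers":[8.5,8.5,8.5,8.5,8.5,8.5,8.5]}' >/dev/null
python3 - <<'E'
from h import *
tool((.4997,.3034),.024,198.8)
w=capture("wrist");cv2.imwrite("pics/w1.png",cv2.resize(w["frame"],(800,600)));print(w["fx"],w["cx"],w["cy"])
for n in("clamp_stem","clamp","clamp_mouth","clamp_jaws"):
    print(n,[(np.round(r["xyz"],3).tolist(),round(r["conf"],2)) for r in spot_in(n,"wrist")[:2]])
R=np.array(w["R"]);T=np.array(w["t"]);a=np.radians(18.8);ex=np.array([np.cos(a),np.sin(a),0]);ey=np.array([-ex[1],ex[0],0]);O=np.array([.566,.326,0])
im=w["frame"].copy()
for X in [(x,y,z) for x,y,z in[(-24,6,32),(-24,-6,32),(-113,6,32),(-113,-6,32),(36,14,44),(36,-19,44),(-24,14,44),(-24,-19,44),(60,0,22),(-199,33,34),(-199,-33,34)]]:
    p=R@(O+(X[0]*ex+X[1]*ey)/1e3+[0,0,X[2]/1e3])+T;th=np.arctan2(np.hypot(*p[:2]),p[2]);u=p[:2]/np.hypot(*p[:2])*th*w["fx"]+[w["cx"],w["cy"]]
    cv2.circle(im,tuple(int(v) for v in u.round()),1,(0,0,255),-1)
cv2.imwrite("pics/w1.png",cv2.resize(im,(800,600),interpolation=cv2.INTER_CUBIC))
E
```

```text
ee [0.4998 0.3022 0.3356] yaw -161.61 shift cm [-0.04  0.12 15.66] twist -0.41 t 4.75 j [ 0.42  0.44 -0.2   0.93 -0.    0.1 ] F [ 0.4 -0.4 -0.4] w 0.0851 gf 0.0
297.3186396354542 256.7722009604129 190.01319350202675
clamp_stem [([0.462, 0.3, 0.035], 0.85)]
clamp [([0.458, 0.302, 0.034], 0.76)]
clamp_mouth [([0.458, 0.306, 0.036], 0.89)]
clamp_jaws [([0.462, 0.302, 0.037], 0.81)]
```

View pics/w1.png

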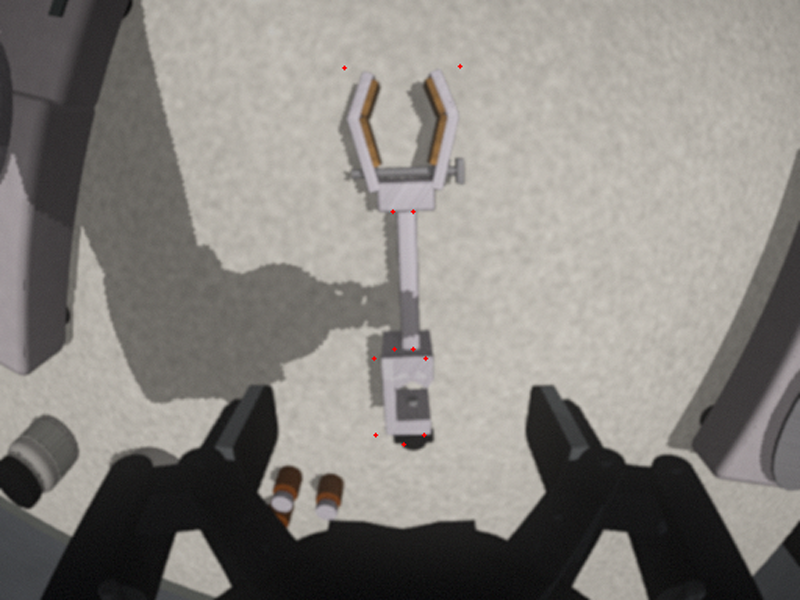

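The wrist view confirms the model, with the red dots on the head and boss edges along x. The stem is about 5 px (2–3 mm) to the +y side, and the mouth opens right (+y). Descending with a 0.35 cm correction.

```bash
python3 -m jog '{"delta_pos":[[0,0.2,2],[0,0.35,5],[0,0.35,8.5],[0,0.35,12],[0,0.35,14],[0,0.35,15],[0,0.35,15.6],[0,0.35,15.6],[0,0.35,15.6]],"twist":[0,-0.4,-0.4,-0.4,-0.4,-0.4,-0.4,-0.4,-0.4],"fingers":[8.5,8.5,8.5,8.5,8.5,8.5,8.5,8.5,8.5]}' 90
python3 -m jog '{"delta_pos":[[0,0,0],[0,0,0],[0,0,0],[0,0,0],[0,0,0],[0,0,0],[0,0,0],[0,0,0],[0,0,0],[0,0,0]],"twist":[0,0,0,0,0,0,0,0,0,0],"fingers":[4,2,0.5,0.5,0.5,0.5,0.5,0.5,0.5,0.5]}' 90
python3 -c "
from h import *
tool((.4989,.3058),.024,198.8)"
```

```text
time: 5.75
ee_pos: [0.4994, 0.3055, 0.1808]
tool_rot: [0.001, -0.163, 0.987, 0.0]
force: [1.3, -0.5, 0.1]
gripper_width: 0.085
gripper_force: 0.0
time: 6.58
ee_pos: [0.4988, 0.3054, 0.1803]
tool_rot: [0.0, -0.163, 0.987, 0.0]
force: [-2.1, -0.0, 5.8]
gripper_width: 0.0104
gripper_force: 89.7
ee [0.4988 0.3054 0.1803] yaw -161.26 shift cm [-0.02  0.03  0.13] twist -0.06 t 6.58 j [ 0.42  0.62 -0.36  0.59  0.    0.1 ] F [-2.1 -0.   5.8] w 0.0104 gf 89.7
```

```bash
python3 -m jog '{"delta_pos":[[0,0,-0.5],[0,0,-2],[0,0,-5],[0,0,-8.5],[0,0,-12],[0,0,-15.5],[0,0,-18.5],[0,0,-20],[0,0,-20],[0,0,-20]],"twist":[0,0,0,4,9,14,18,20.7,20.7,20.7],"fingers":[0.5,0.5,0.5,0.5,0.5,0.5,0.5,0.5,0.5,0.5]}' 90 >/dev/null
python3 -c "
from h import *
tool((.46,-.095),.225,178)"
```

```text
ee [0.4986 0.3052 0.3797] yaw 178.12 shift cm [ 2.540e+00 -4.012e+01 -4.000e-02] twist 0.12 t 7.42 j [ 0.42  0.41 -0.14  1.02 -0.    0.46] F [-0.1 -0.5 -2.7] w 0.0101 gf 88.6
```

```bash
python3 -m jog '{"delta_pos":[[0.5,-1.5,0],[1.5,-4,0],[2.5,-7.5,0],[2.5,-11,0],[2.5,-14.5,0],[2.5,-18,0],[2.5,-21.5,0],[2.5,-25,0],[2.5,-28.5,0],[2.5,-32,0]],"twist":[0,0,0,0,0,0,0,0,0,0],"fingers":[0.5,0.5,0.5,0.5,0.5,0.5,0.5,0.5,0.5,0.5]}' 90 >/dev/null
python3 -m jog '{"delta_pos":[[0,-3,0],[0,-5.5,0],[0,-7.5,0],[0,-8.2,0],[0,-8.2,0],[0,-8.2,0],[0,-8.2,0]],"twist":[0,0,0,0,0,0,0],"fingers":[0.5,0.5,0.5,0.5,0.5,0.5,0.5]}' 90 >/dev/null
python3 - <<'E'
from h import *
tool((.5475,-.095),.21,178)
T=[]
for c in("wrist","top","scene"):
    d=capture(c);f=d["frame"]
    T.append(f if c=="wrist" else f[100:250,190:390] if c=="scene" else f[110:260,210:410])
T=[cv2.resize(x,(400,300),interpolation=cv2.INTER_CUBIC) for x in T];T.append(T[0]*0)
cv2.imwrite("pics/v2.png",np.vstack([np.hstack(T[:2]),np.hstack(T[2:])]))
E
```

```text
ee [ 0.4596 -0.0946  0.3788] yaw 178.12 shift cm [-8.79  0.25  1.37] twist 0.12 t 8.83 j [-0.36  0.2  -0.43  0.94  0.   -0.33] F [ 0.2 -0.2 -2. ] w 0.0101 gf 88.5
```

View pics/v2.png

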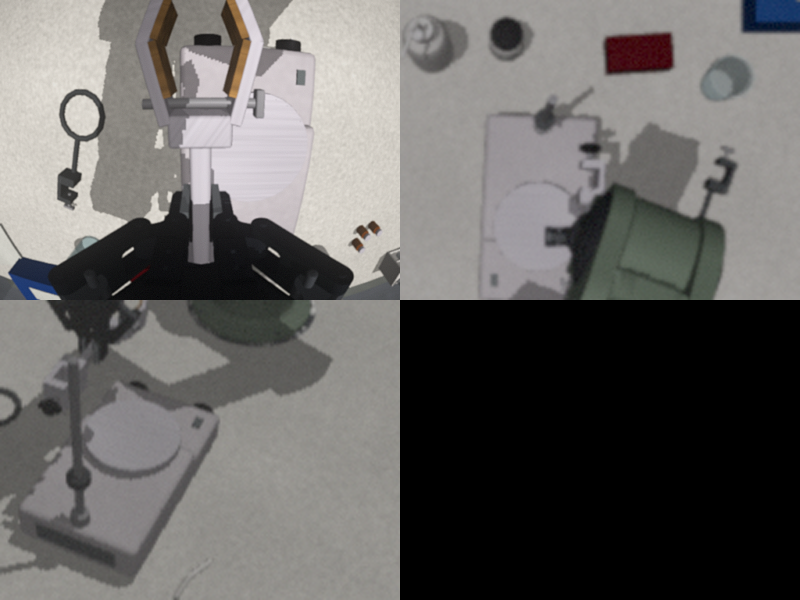

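The clamp is held straight: knob at top (305,184), jaws towards -x, and the rod is beyond it. Moving alongside the rod.

```bash
python3 -m jog '{"delta_pos":[[-1,0,0],[-3,0,0],[-5,0,0.4],[-7,0,0.8],[-8.3,0,1.2],[-8.8,0,1.4],[-8.8,0,1.4],[-8.8,0,1.4],[-8.8,0,1.4]],"twist":[0,0,0,0,0,0,0,0,0],"fingers":[0.5,0.5,0.5,0.5,0.5,0.5,0.5,0.5,0.5]}' 90 >/dev/null
python3 - <<'E'
from h import *
tool((.5475,-.036),.21,178)
s=get_state();e=s["ee_pos"];a=np.radians(-1.9);ex=np.array([np.cos(a),np.sin(a),0]);ey=np.array([-ex[1],ex[0],0])
O=np.array([e[0],e[1],e[2]-.1803])+.07*ex
print("origin",O)
T=[]
for c,(x,y,w,h) in(("top",(255,130,80,60)),("scene",(180,110,100,75))):
    d=capture(c);f=cv2.resize(d["frame"][y:y+h,x:x+w],(400*2//2,300),interpolation=cv2.INTER_CUBIC);k=400/w
    for X in[(36,14,44),(36,-19,44),(-24,14,44),(-24,-19,44),(60,0,22),(-1,14,44),(20,14,44)]:
        u=(proj(d,O+(X[0]*ex+X[1]*ey)/1e3+[0,0,X[2]/1e3])[0]-[x-.5,y-.5])*k
        cv2.circle(f,tuple(int(v) for v in u.round()),2,(0,0,255),-1)
    u=(proj(d,[.627,-.036,.36])[0]-[x-.5,y-.5])*k;cv2.circle(f,tuple(int(v) for v in u.round()),2,(0,255,0),-1)
    T.append(f)
cv2.imwrite("pics/v3.png",np.hstack(T))
E
```

```text
ee [ 0.5473 -0.0984  0.3658] yaw 178.06 shift cm [0.2  6.23 0.08] twist 0.06 t 9.73 j [-0.31  0.37 -0.24  0.97 -0.   -0.28] F [-0.4  1.1 -2.5] w 0.0104 gf 88.6
origin [ 0.61730252 -0.10069218  0.18548997]
```

View pics/v3.png

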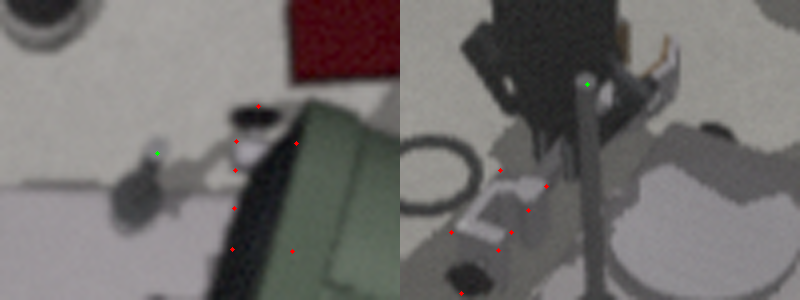

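```bash
python3 -m jog '{"delta_pos":[[0.2,1,0],[0.2,2.2,0],[0.2,3.2,0],[0.2,4,0],[0.2,4,0],[0.2,4,0],[0.2,4,0]],"twist":[0,0,0,0,0,0,0],"fingers":[0.5,0.5,0.5,0.5,0.5,0.5,0.5]}' 90 >/dev/null
cat > ov.py <<'E'
from h import *
import sys
tool((.5475,-.036),.21,178)
s=get_state();e=s["ee_pos"];a=np.radians(-1.9);ex=np.array([np.cos(a),np.sin(a),0]);ey=np.array([-ex[1],ex[0],0])
O=np.array([e[0],e[1],e[2]-.1803])+.07*ex;q=np.array([.627,-.036])-O[:2]
print("origin",O.round(4),"rod in clamp",q@ex[:2],q@ey[:2])
T=[]
for c,(x,y,w,h) in(("top",(255,130,60,60)),("scene",(195,150,60,60))):
    d=capture(c);k=7;f=cv2.resize(d["frame"][y:y+h,x:x+w],None,fx=6.6,fy=6.6,interpolation=cv2.INTER_CUBIC);k=6.6
    f=np.clip(f*1.5,0,255).astype(np.uint8)
    for X in[(36,14,44),(36,-19,44),(-24,14,44),(-24,-19,44),(60,0,22),(-1,14,44),(20,14,44)]:
        u=(proj(d,O+(X[0]*ex+X[1]*ey)/1e3+[0,0,X[2]/1e3])[0]-[x-.5,y-.5])*k
        cv2.circle(f,tuple(int(v) for v in u.round()),2,(0,0,255),-1)
    for z in(.36,O[2]+.044,.172):
        u=(proj(d,[.627,-.036,z])[0]-[x-.5,y-.5])*k;cv2.circle(f,tuple(int(v) for v in u.round()),2,(0,255,0),-1)
    T.append(f)
cv2.imwrite(sys.argv[1],np.hstack(T))
E
python3 ov.py pics/v4.png
```

```text
ee [ 0.5474 -0.0584  0.3658] yaw 178.07 shift cm [0.06 2.24 0.08] twist 0.07 t 10.42 j [-0.24  0.36 -0.25  0.96 -0.   -0.21] F [-0.3  0.1 -2.3] w 0.0102 gf 88.6
origin [ 0.6173 -0.0607  0.1855] rod in clamp 0.008834447967476153 0.025038572164852085
```

View pics/v4.png

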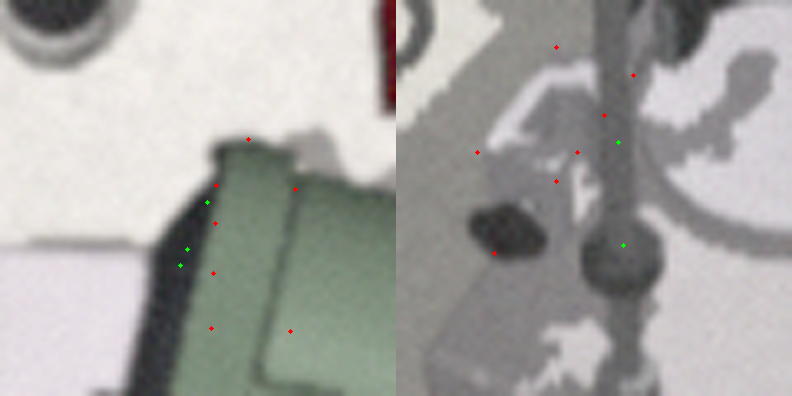

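Run:
```python
from h import *
s=capture("scene");t=capture("top")
for z in np.arange(.19,.235,.005): print(z.round(3),plane(s,(197-.5,179.5-.5),z)[0,:2].round(4),plane(t,(306-.5,153.4-.5),z)[0,:2].round(4))
# held knob, v3 origin .6173,-.1007,.1855 -> knob centre(x~52)
print("pred",.6173+.052,-.1007-.0017,.2075)
g=s["frame"];m=(g.max(2)<45);v,u=np.nonzero(m[170:195,200:220]);print("knob now",u.mean()+200,v.mean()+170,len(u),u.min()+200,u.max()+200,v.min()+170,v.max()+170)
print("pred knob now",proj(s,[.6173+.052,-.0607-.0017,.2075]))
```

```text
0.19 [ 0.6514 -0.1134] [ 0.6741 -0.1029]
0.195 [ 0.6552 -0.1108] [ 0.6732 -0.1023]
0.2 [ 0.659  -0.1083] [ 0.6723 -0.1017]
0.205 [ 0.6628 -0.1057] [ 0.6715 -0.1011]
0.21 [ 0.6666 -0.1031] [ 0.6706 -0.1005]
0.215 [ 0.6704 -0.1006] [ 0.6697 -0.0999]
0.22 [ 0.6742 -0.098 ] [ 0.6689 -0.0993]
0.225 [ 0.678  -0.0955] [ 0.668  -0.0987]
0.23 [ 0.6818 -0.0929] [ 0.6671 -0.0982]
pred 0.6693 -0.10239999999999999 0.2075
knob now 211.52 185.0 50 207 216 182 188
pred knob now [[210.9650478  185.60919943]]
```

The triangulated knob agrees with the model within about 2 mm, so I'm entering the mouth.

```bash
python3 -m jog '{"delta_pos":[[0,0.3,0],[0,0.6,0],[0,0.9,0],[0,1.2,0],[0,1.4,0],[0,1.4,0],[0,1.4,0]],"twist":[0,0,0,0,0,0,0],"fingers":[0.5,0.5,0.5,0.5,0.5,0.5,0.5]}' 90
python3 -m jog '{"delta_pos":[[0,0.2,0],[0,0.4,0],[0,0.7,0],[0,0.9,0],[0,1.0,0],[0,1.0,0],[0,1.0,0]],"twist":[0,0,0,0,0,0,0],"fingers":[0.5,0.5,0.5,0.5,0.5,0.5,0.5]}' 90
python3 ov.py pics/v5.png
```

```text
time: 11.2
ee_pos: [0.5478, -0.0444, 0.3658]
tool_rot: [-0.0, 0.017, 1.0, -0.0]
force: [-0.4, -0.2, -2.8]
gripper_width: 0.0105
gripper_force: 88.6
time: 11.78
ee_pos: [0.5481, -0.0345, 0.3657]
tool_rot: [-0.0, 0.017, 1.0, -0.0]
force: [0.1, -0.5, -1.7]
gripper_width: 0.0104
gripper_force: 88.6
ee [ 0.5481 -0.0345  0.3657] yaw 178.06 shift cm [ 0.06 -0.15  0.07] twist 0.06 t 11.78 j [-0.2   0.35 -0.26  0.96 -0.   -0.16] F [ 0.1 -0.5 -1.7] w 0.0104 gf 88.6
origin [ 0.6181 -0.0369  0.1854] rod in clamp 0.008886602368197964 0.001146334419384868
```

View pics/v5.png

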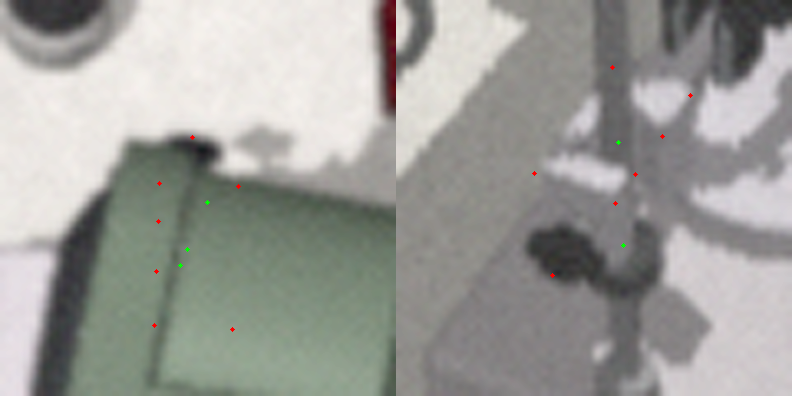

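The rod is now inside the hook (boss rear bar in front of it at 585,175, collar below), with no contact force. Lowering towards the collar.

```bash
python3 -m jog '{"delta_pos":[[0,0,0.3],[0,0,0.6],[0,0,0.8],[0,0,0.8],[0,0,0.8]],"twist":[0,0,0,0,0],"fingers":[0.5,0.5,0.5,0.5,0.5]}' 90
python3 -m jog '{"delta_pos":[[0,0,0.1],[0,0,0.2],[0,0,0.2],[0,0,0.2]],"twist":[0,0,0,0],"fingers":[0.5,0.5,0.5,0.5]}' 90
python3 -m jog '{"delta_pos":[[0,0,0.1],[0,0,0.2],[0,0,0.2],[0,0,0.2]],"twist":[0,0,0,0],"fingers":[0.5,0.5,0.5,0.5]}' 90
```

```text
time: 12.3
ee_pos: [0.548, -0.0346, 0.3574]
tool_rot: [-0.0, 0.017, 1.0, 0.0]
force: [0.5, -0.5, -2.4]
gripper_width: 0.0105
gripper_force: 88.6
time: 12.63
ee_pos: [0.5481, -0.0346, 0.3557]
tool_rot: [-0.0, 0.017, 1.0, 0.0]
force: [-0.1, -0.7, -1.9]
gripper_width: 0.01
gripper_force: 88.6
time: 12.97
ee_pos: [0.5481, -0.0346, 0.3537]
tool_rot: [-0.0, 0.017, 1.0, 0.0]
force: [0.4, -0.5, -2.0]
gripper_width: 0.0103
gripper_force: 88.6
```

```bash
for i in 1; do python3 -m jog '{"delta_pos":[[0,0,0.1],[0,0,0.15],[0,0,0.15],[0,0,0.15]],"twist":[0,0,0,0],"fingers":[0.5,0.5,0.5,0.5]}' 90
python3 -c "from h import *;s=get_state();print(s['force'],s['moment'])"; done
python3 -m jog '{"delta_pos":[[0,0,0.1],[0,0,0.15],[0,0,0.15],[0,0,0.15]],"twist":[0,0,0,0],"fingers":[0.5,0.5,0.5,0.5]}' 90
python3 -c "from h import *;s=get_state();print(s['force'],s['moment'])"
```

```text
time: 13.3
ee_pos: [0.5481, -0.0346, 0.3522]
tool_rot: [-0.0, 0.017, 1.0, 0.0]
force: [-0.3, -0.2, -1.6]
gripper_width: 0.0102
gripper_force: 88.6
[-0.25296601 -0.24200462 -1.61609311] [-0.04528522 -0.00121814  0.00712537]
time: 13.63
ee_pos: [0.5481, -0.0346, 0.3507]
tool_rot: [-0.0, 0.017, 1.0, 0.0]
force: [-0.1, -0.1, -1.7]
gripper_width: 0.0106
gripper_force: 88.6
[-0.11256363 -0.14467915 -1.69006521] [-0.01986894 -0.03732451 -0.02970006]
```

```bash
python3 -m jog '{"delta_pos":[[0,0,0.1],[0,0,0.15],[0,0,0.15],[0,0,0.15]],"twist":[0,0,0,0],"fingers":[0.5,0.5,0.5,0.5]}' 90 | grep -E "ee|force"
python3 -c "from h import *;s=get_state();print(s['force'],s['moment'])"
python3 -m jog '{"delta_pos":[[0,0,0.1],[0,0,0.15],[0,0,0.15],[0,0,0.15]],"twist":[0,0,0,0],"fingers":[0.5,0.5,0.5,0.5]}' 90| grep -E "ee|force"
python3 -c "from h import *;s=get_state();print(s['force'],s['moment'])"
```

```text
ee_pos: [0.5481, -0.0346, 0.3492]
force: [-1.0, 0.7, -2.5]
gripper_force: 88.6
[-0.99376123  0.71771339 -2.4661445 ] [ 0.0373177  -0.01991419 -0.01039203]
ee_pos: [0.548, -0.0346, 0.3482]
force: [-3.7, 0.4, 3.0]
gripper_force: 89.4
[-3.66942336  0.38079222  3.00124415] [ 0.06752046  0.27590703 -0.00236233]
```

```bash
python3 -m jog '{"delta_pos":[[0,0,-0.1],[0,0,-0.1],[0,0,-0.1]],"twist":[0,0,0],"fingers":[0.5,0.5,0.5]}' 90 | grep -E "ee|force"
python3 -m jog '{"delta_pos":[[-0.15,0,0],[-0.3,0,0],[-0.4,0,0],[-0.4,0,0],[-0.4,0,0]],"twist":[0,0,0,0,0],"fingers":[0.5,0.5,0.5,0.5,0.5]}' 90 | grep -E "ee|force"
python3 -c "from h import *;s=get_state();print(s['force'],s['moment'])"
```

```text
ee_pos: [0.5482, -0.0347, 0.3487]
force: [-1.2, 0.3, 0.1]
gripper_force: 88.8
ee_pos: [0.5523, -0.0348, 0.3488]
force: [-1.5, -0.4, 0.7]
gripper_force: 89.1
[-1.45045072 -0.43671108  0.69094086] [ 0.00242757  0.12231701 -0.02148006]
```

```bash
python3 -m jog '{"delta_pos":[[-0.1,0,0],[-0.2,0,0],[-0.3,0,0],[-0.3,0,0],[-0.3,0,0]],"twist":[0,0,0,0,0],"fingers":[0.5,0.5,0.5,0.5,0.5]}' 90 | grep -E "ee|force"
python3 -m jog '{"delta_pos":[[-0.1,0,0],[-0.15,0,0],[-0.15,0,0],[-0.15,0,0]],"twist":[0,0,0,0],"fingers":[0.5,0.5,0.5,0.5]}' 90 | grep -E "ee|force"
python3 -c "from h import *;s=get_state();print(s['force'],s['moment'])"
```

```text
ee_pos: [0.5552, -0.0349, 0.3487]
force: [-2.3, -1.3, 0.6]
gripper_force: 89.2
ee_pos: [0.5566, -0.0349, 0.3487]
force: [-2.8, -0.2, 1.4]
gripper_force: 89.2
[-2.81385447 -0.2394983   1.38633673] [0.05027066 0.38697193 0.03162865]
```

```bash
python3 -m jog '{"delta_pos":[[-0.05,0,0],[-0.1,0,0],[-0.1,0,0],[-0.1,0,0]],"twist":[0,0,0,0],"fingers":[0.5,0.5,0.5,0.5]}' 90 | grep -E "ee|force"
python3 -m jog '{"delta_pos":[[-0.05,0,0],[-0.1,0,0],[-0.1,0,0],[-0.1,0,0]],"twist":[0,0,0,0],"fingers":[0.5,0.5,0.5,0.5]}' 90 | grep -E "ee|force"
python3 -c "from h import *;s=get_state();print(s['force'],s['moment'])"
```

```text
ee_pos: [0.5576, -0.0349, 0.3488]
force: [-3.0, 0.1, 2.0]
gripper_force: 89.2
ee_pos: [0.5587, -0.035, 0.3488]
force: [-2.9, 1.1, 2.3]
gripper_force: 89.3
[-2.8825843   1.06383965  2.28490485] [0.02715671 0.4454213  0.00056187]
```

```bash
python3 -m jog '{"delta_pos":[[-0.05,0,0],[-0.1,0,0],[-0.1,0,0],[-0.1,0,0]],"twist":[0,0,0,0],"fingers":[0.5,0.5,0.5,0.5]}' 90 | grep -E "ee|force"
python3 -m jog '{"delta_pos":[[-0.05,0,0],[-0.1,0,0],[-0.1,0,0],[-0.1,0,0]],"twist":[0,0,0,0],"fingers":[0.5,0.5,0.5,0.5]}' 90 | grep -E "ee|force"
python3 -c "from h import *;s=get_state();print(s['force'],s['moment'])"
```

```text
ee_pos: [0.5593, -0.035, 0.3487]
force: [-5.9, -0.1, 3.3]
gripper_force: 89.5
ee_pos: [0.5596, -0.035, 0.3487]
force: [-9.3, 0.6, 5.9]
gripper_force: 89.8
[-9.29290308  0.62087319  5.86891364] [-0.05671557  1.28188146 -0.01164516]
```

```bash
python3 -m jog '{"delta_pos":[[0,0,-0.05],[-0.03,0,-0.08],[-0.06,0,-0.08],[-0.06,0,-0.08],[-0.06,0,-0.08]],"twist":[0,0,0,0,0],"fingers":[0.5,0.5,0.5,0.5,0.5]}' 90 | grep -E "ee|force"
python3 - <<'E'
from h import *
s=get_state();print(s['force'],s['moment'])
f=[]
for i in range(6):
    capture("wrist" if i%2 else "scene");x=get_state();f.append(x["force"])
print(np.mean(f,0),np.std(f,0),x["time"])
E
python3 ov.py pics/v6.png
```

```text
ee_pos: [0.5599, -0.035, 0.3489]
force: [-8.6, -0.5, 4.6]
gripper_force: 89.4
[-8.58084907 -0.46371945  4.56418631] [-0.04247156  1.36967924 -0.02336563]
[-8.13089274  0.1851678   3.08601785] [0.32178152 0.4942582  0.33095599] 17.7667
ee [ 0.5599 -0.035   0.3489] yaw 178.03 shift cm [ 1.24 -0.14 -1.6 ] twist 0.03 t 17.77 j [-0.19  0.39 -0.25  0.94 -0.   -0.16] F [-8.1  0.   2.5] w 0.0103 gf 89.4
origin [ 0.6299 -0.0373  0.1686] rod in clamp -0.0028995899272773926 0.0012227741801221807
```

View pics/v6.png

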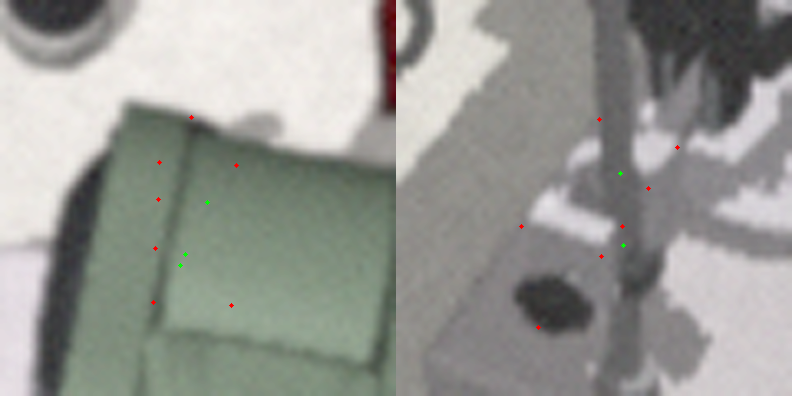

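Run:
```python
from h import *
s=capture("scene");s0=cv2.imread("pics/scene0.png");t=capture("top");t0=cv2.imread("pics/top0.png")
def blob(im,x0,x1,y0,y1,th):
    g=im.max(2).astype(float)[y0:y1,x0:x1];w=np.clip(th-g,0,None);v,u=np.mgrid[y0:y1,x0:x1];return (w*u).sum()/w.sum(),(w*v).sum()/w.sum(),g.min()
b0=blob(s0,355,380,258,276,70);b1=blob(s,207,228,188,204,62);print(b0,b1)
a=np.radians(18.8);e0=np.array([np.cos(a),np.sin(a),0]);a=np.radians(-1.95);e1=np.array([np.cos(a),np.sin(a),0])
O0=np.array([.566,.326,0])+.0025*np.array([-e0[1],e0[0],0]); 
for x in(48,54,60): print(x,proj(s,O0+e0*x/1e3+[0,0,.022])[0].round(1), "seated rod.6257/.627:",proj(s,np.array([.6257,-.0365,.168])+e1*x/1e3+[0,0,.022])[0].round(1),proj(s,np.array([.627,-.0365,.168])+e1*x/1e3+[0,0,.022])[0].round(1))
print("px per 5mm z",proj(s,[.68,-.04,.195])-proj(s,[.68,-.04,.19]))
```

```text
Traceback (most recent call last):
AttributeError: 'dict' object has no attribute 'max'
```

Run:
```python
from h import *
s=capture("scene");s0=cv2.imread("pics/scene0.png")
def blob(im,x0,x1,y0,y1,th):
    g=im.max(2).astype(float)[y0:y1,x0:x1];w=np.clip(th-g,0,None);v,u=np.mgrid[y0:y1,x0:x1];return (w*u).sum()/w.sum(),(w*v).sum()/w.sum(),g.min(),(w>0).sum()
print(blob(s0,358,378,258,276,70),blob(s["frame"],207,226,188,204,62))
a=np.radians(18.8);e0=np.array([np.cos(a),np.sin(a),0]);a=np.radians(-1.95);e1=np.array([np.cos(a),np.sin(a),0])
O0=np.array([.566,.326,0])+.0025*np.array([-e0[1],e0[0],0]); 
for x in(48,54,60): print(x,proj(s,O0+e0*x/1e3+[0,0,.022])[0].round(1), "seated",proj(s,np.array([.6257,-.0365,.168])+e1*x/1e3+[0,0,.022])[0].round(1),proj(s,np.array([.628,-.0365,.168])+e1*x/1e3+[0,0,.022])[0].round(1))
print("px per 5mm z",proj(s,[.68,-.04,.195])-proj(s,[.68,-.04,.19]),get_state()["force"])
# wide crop, side on
im=np.clip(s["frame"][130:220,185:305]*1.6,0,255).astype(np.uint8);cv2.imwrite("pics/v7.png",cv2.resize(im,(800,600),interpolation=cv2.INTER_CUBIC))
```

```text
(np.float64(367.4987995198079), np.float64(266.562424969988), np.float64(30.0), np.int64(73)) (np.float64(218.3500368459838), np.float64(195.6735445836404), np.float64(32.0), np.int64(74))
48 [366.2 266.2] seated [219.5 194.7] [219.1 195.4]
54 [366.3 268.2] seated [218.3 196.4] [217.9 197.1]
60 [366.5 270.3] seated [217.1 198.1] [216.7 198.8]
px per 5mm z [[-0.10487007 -1.33232765]] [-8.78100593 -0.13815893  2.34167963]
```

View pics/v7.png

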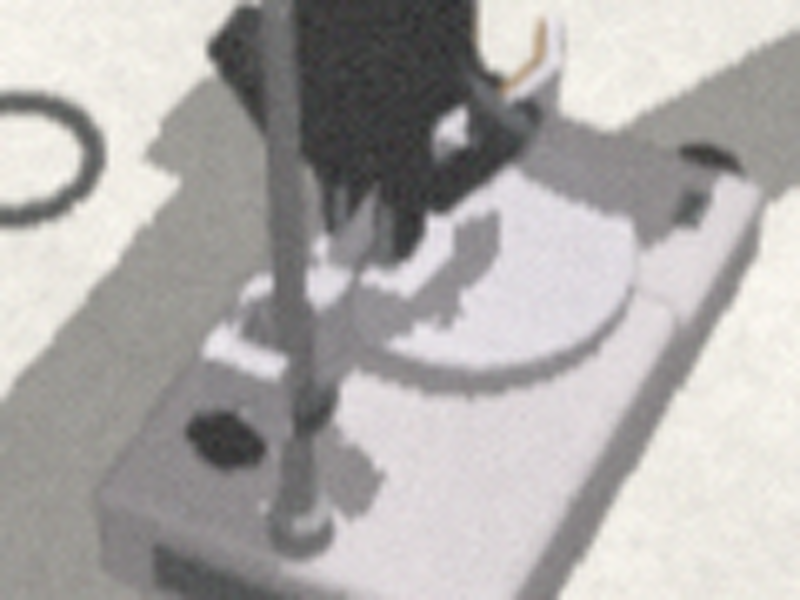

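The knob centroid matches the seated, level prediction within 0.7 px, and the picture shows the boss on the collar round the rod with the jaws over the plate. Raising the push slightly and holding.

```bash
python3 -m jog '{"delta_pos":[[-0.03,0,0],[-0.06,0,0],[-0.06,0,0],[-0.06,0,0],[-0.06,0,0],[-0.06,0,0],[-0.06,0,0],[-0.06,0,0],[-0.06,0,0],[-0.06,0,0]],"twist":[0,0,0,0,0,0,0,0,0,0],"fingers":[0.5,0.5,0.5,0.5,0.5,0.5,0.5,0.5,0.5,0.5]}' 90 | grep -E "ee|force"
python3 -m jog '{"delta_pos":[[0,0,0],[0,0,0],[0,0,0],[0,0,0],[0,0,0],[0,0,0],[0,0,0],[0,0,0],[0,0,0],[0,0,0]],"twist":[0,0,0,0,0,0,0,0,0,0],"fingers":[0.5,0.5,0.5,0.5,0.5,0.5,0.5,0.5,0.5,0.5]}' 90 | grep -E "ee|force"
```

```text
ee_pos: [0.5601, -0.035, 0.3489]
force: [-9.8, -0.7, 4.4]
gripper_force: 89.6
ee_pos: [0.5601, -0.035, 0.3489]
force: [-9.5, 0.5, 4.1]
gripper_force: 89.6
```

```bash
for i in 1; do python3 -m jog '{"delta_pos":[[0,0,0],[0,0,0],[0,0,0],[0,0,0],[0,0,0],[0,0,0],[0,0,0],[0,0,0],[0,0,0],[0,0,0]],"twist":[0,0,0,0,0,0,0,0,0,0],"fingers":[0.5,0.5,0.5,0.5,0.5,0.5,0.5,0.5,0.5,0.5]}' 90 | grep force; done
python3 -m jog '{"delta_pos":[[0,0,0],[0,0,0],[0,0,0],[0,0,0],[0,0,0],[0,0,0],[0,0,0],[0,0,0],[0,0,0],[0,0,0]],"twist":[0,0,0,0,0,0,0,0,0,0],"fingers":[0.5,0.5,0.5,0.5,0.5,0.5,0.5,0.5,0.5,0.5]}' 90 | grep force
python3 -m jog '{"delta_pos":[[0,0,0],[0,0,0],[0,0,0],[0,0,0],[0,0,0],[0,0,0],[0,0,0],[0,0,0],[0,0,0],[0,0,0]],"twist":[0,0,0,0,0,0,0,0,0,0],"fingers":[0.5,0.5,0.5,0.5,0.5,0.5,0.5,0.5,0.5,0.5]}' 90 | grep -E "time|force"
python3 -c "
from station import *
print(job_done())"
```

```text
force: [-9.7, -1.0, 4.3]
gripper_force: 89.6
force: [-9.8, 0.3, 4.2]
gripper_force: 89.6
time: 22.18
force: [-9.9, -0.0, 4.0]
gripper_force: 89.6
the job is handed in; nothing more can be done
None
```

The clamp is hooked round the rod, level on the collar with its jaws over the plate; I held the push at about 10 N (wrist reading) for over 3 s and handed the job in still gripping and pressing, though the judge returned no verdict.

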